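# Stand the reagent bottles in their spill dishes

### The job

Stand each of the four amber glass bottles upright and flat in its own blue spill dish: the square bottle in the square dish, and the round bottles in the round dishes matched by size, largest in largest, middle in middle, smallest in smallest. Set them down gently, do not drop them or tip them over, and leave the white plastic bottle and the steel beaker where they stand.

Things in the scene. Friction and masses are not known exactly. Their poses are not given: they have to be found in the camera images.
- bottle_large: Largest round amber glass reagent bottle with a paper label and a black screw cap: body 66 mm diameter, 105 mm tall overall; cap 44 mm diameter over the top 24 mm, below it a narrower 6 mm neck, then the shoulder. Origin: centre of its underside, z up. Loose, stands upright; about 340 g (varies by a third). Grip it by the cap from above, at any yaw.
- bottle_medium: Middle-sized round amber glass reagent bottle with a paper label and a black screw cap: body 48 mm diameter, 90 mm tall overall; cap 34 mm diameter over the top 24 mm, below it a narrower 6 mm neck, then the shoulder. Origin: centre of its underside, z up. Loose, stands upright; about 190 g (varies by a third). Grip it by the cap from above, at any yaw.
- bottle_small: Smallest round amber glass reagent bottle with a paper label and a black screw cap: body 30 mm diameter, 70 mm tall overall; cap 24 mm diameter over the top 24 mm, below it a narrower 6 mm neck, then the shoulder. Origin: centre of its underside, z up. Loose, stands upright; about 70 g (varies by a third). Grip it by the cap from above, at any yaw.
- bottle_square: Square amber glass reagent bottle with a paper label and a black screw cap: body 46 x 46 mm with sides along its x and y, 85 mm tall overall; round cap 32 mm diameter over the top 24 mm, below it a narrower 6 mm neck, then the shoulder. Origin: centre of its underside, z up. Loose, stands upright; about 200 g (varies by a third). Grip it by the cap from above, at any yaw.
- dish_large: Largest round blue plastic spill dish, open above: inside 82 mm diameter, outside 90 mm, wall 4 mm, rim 14 mm above the bench, flat floor 4 mm above the bench. Origin at the centre of its underside, z up. Does not move when pushed.
- dish_medium: Middle-sized round blue plastic spill dish, open above: inside 64 mm diameter, outside 72 mm, wall 4 mm, rim 14 mm above the bench, flat floor 4 mm above the bench. Origin at the centre of its underside, z up. Does not move when pushed.
- dish_small: Smallest round blue plastic spill dish, open above: inside 46 mm diameter, outside 54 mm, wall 4 mm, rim 14 mm above the bench, flat floor 4 mm above the bench. Origin at the centre of its underside, z up. Does not move when pushed.
- dish_square: Square blue plastic spill dish, open above: inside 62 x 62 mm, outside 70 x 70 mm with sides along its x and y, wall 4 mm, rim 14 mm above the bench, flat floor 4 mm above the bench. Origin at the centre of its underside, z up. Does not move when pushed. The square bottle goes in only with its sides roughly along the dish's.
- plastic_bottle: White plastic round bottle with a white cap, 56 mm diameter, 95 mm tall. Origin at the centre of its underside. Loose; not part of the job, stays where it is.
- beaker: Open steel beaker, round, 68 mm diameter at the rim, 85 mm tall. Origin at the centre of its underside. Loose; stays where it is. All listed things stand at least 100 mm apart, centre to centre. Between them lie only small things under 25 mm high, which do not matter; equipment up to 180 mm high stands along the back (x above 0.78) and sides (|y| above 0.55).
There are look-alikes about, which are no part of the job. Leave any red or turquoise look-alike of the bottle_medium alone.

How it is judged:
At the end, for the whole second after the job is handed in: Each amber bottle stands in the dish of its own shape and size, its underside on the dish's floor (less than 8 mm above the bench, within 13 mm of the dish's centre), upright within about 4.5 degrees, at rest and released (horizontal distance between bottle_large and dish_large below 0.013 m and z of bottle_large in the frame of dish_large below 0.008 m and angle between each of bottle_large, bottle_medium, bottle_small, bottle_square's own z axis and vertical below 0.08 rad and linear speed of each of bottle_large, bottle_medium, bottle_small, bottle_square below 0.02 m/s and contact force between the fingers and bottle_large below 0.05 N and horizontal distance between bottle_medium and dish_medium below 0.013 m and z of bottle_medium in the frame of dish_medium below 0.008 m and contact force between the fingers and bottle_medium below 0.05 N and horizontal distance between bottle_small and dish_small below 0.013 m and z of bottle_small in the frame of dish_small below 0.008 m and contact force between the fingers and bottle_small below 0.05 N and horizontal distance between bottle_square and dish_square below 0.013 m and z of bottle_square in the frame of dish_square below 0.008 m and contact force between the fingers and bottle_square below 0.05 N); the robot touches nothing.
It fails at once if an amber bottle tips over (leans more than about 35 degrees) (angle between any of bottle_large, bottle_medium, bottle_small, bottle_square's own z axis and vertical above 0.6 rad).
It fails at once if an amber bottle is dropped (out of the fingers with its underside more than 40 mm above the bench) ((height (world z) of bottle_large above 0.04 m and contact force between the fingers and bottle_large below 0.02 N) or (height (world z) of bottle_medium above 0.04 m and contact force between the fingers and bottle_medium below 0.02 N) or (height (world z) of bottle_small above 0.04 m and contact force between the fingers and bottle_small below 0.02 N) or (height (world z) of bottle_square above 0.04 m and contact force between the fingers and bottle_square below 0.02 N)).
It fails at once if the white plastic bottle is shifted more than 20 mm or tipped (distance of plastic_bottle from where it was at the start of the episode above 0.02 m or angle between plastic_bottle's own z axis and vertical above 0.3 rad).
It fails at once if the steel beaker is shifted more than 20 mm or tipped (distance of beaker from where it was at the start of the episode above 0.02 m or angle between beaker's own z axis and vertical above 0.3 rad).
It also fails if it takes over 99 s, if anything falls off the work surface, if the arm or the gripper's body presses on something with over 40 N, if the wrist force passes 120 N, or if a joint passes its speed limit or range.

### The arm

A 6-joint arm with a two-finger parallel gripper is mounted at the origin on the work surface. World frame = base frame: x ahead of the robot, y to its left, z up, the work surface at z = 0. Lengths are in m, angles in rad, forces in N, time in s.
With the tool pointing down it reaches from about 0.35 to 0.725 m from the base axis. Payload 4.3 kg.
Tool frame: the origin (TCP) lies at the centre of the arm's flange, where the gripper is bolted on; the fingertips stand 173 mm ahead of it and the grasp point (between the pads) lies 155 mm ahead of it; z points along the fingers, y is the line along which they close (so a half turn about z gives the same grasp; the last joint's range is limited). The gripper opens to 85 mm and grips with 20 to 120 N. Pads are 22 mm wide; open, the fingers measure 114 mm over their backs; the gripper's body (76 mm by 85 mm) begins 54 mm behind the grasp point. The pads swing forward as they close: fully open they stand 13 mm farther back than shut.
Start: joints at [1.159, 0.377, 0.081, 1.274, 0, 1.46], TCP at [0.171, 0.549, 0.405] pointing down, gripper open.
Joint ranges: [-2.72, 2.72], [-0.84, 1.66], [-1.02, 1.22], [-1.77, 2.12], [-1.37, 1.28], [-3.14, 3.14]. Speed limits (rad/s): [2.57, 2.57, 3.14, 3.14, 3.14, 3.14].

### API

Orientations are given as a unit quaternion [x, y, z, w].
In Python, from plant import * gives the robot as it stands. The module is installed in compiled form; this text tells all that it offers.
- The arm moves only by the tool play_rows, never from a script. Its argument "rows" is a list that holds one entry, the list of rows, each a list of 7 numbers: the turn, a rotation vector about the tool's x, y, z in parts of the range, where 1.0 means 2 pi rad, then the shift along the tool's x, y, z in shares of 800 mm (1.0 is 800 mm), then the opening, from -1 (shut) to 1 (fully open). In form: [[[ax, ay, az, dx, dy, dz, gripper], ...]]. A call has 1 to 12 rows; each row is the pose to reach, as a shift and turn from the pose commanded when the call began, along the tool's axes at that moment; what a row does not reach only later rows make up. A row lasts 1/8 s, in which the tool goes at most 62.5 mm and 10.7 degrees, less where a joint would pass 70% of its speed; a pose out of reach is approached as far as the arm can. Shift and turn numbers lie between -1 and 1, and a call with a number outside is refused. A call with a gripper value outside its range is refused whole. The fingers move at their own pace and stop on an object; "squeeze" is the grip in N (left out, the last holds). Time passes only in rows, so rows that repeat a pose let the fingers close. It gives the time, the measured TCP pose, the force, the opening and the grip force at its end, in the units of the state.
- observe(): the state, without advancing time (a new reading comes with each control period).
- get_image(name): name is "side" or "top"; returns the picture (420x560x3 uint8, red, green, blue); there is no depth.
- camera_model(name): a dict with "fx", "fy", "cx", "cy" (pixels), "R" (3x3) and "t" (3): a world point X has camera coordinates R X + t. Camera axes: x right, y down, z forward; pixel columns grow to the right and rows downward; lengths in m; the calibration is good to about 2 mm. A picture is of the moment at which its call begins. camera_model takes no time and is no camera call.
- job_done(): hands the job in; it is judged then, once.
The state is a dict: "clock": time; "joint_pos": joint angles; "qvel": joint speeds; "joint_torque": joint torques, N m; "position": TCP position; "ee_rot": TCP orientation; "ft_force": force on the tool from outside, world axes, zero at the start; "moment": the same for the moment, N m; "gripper_width": finger opening in m; "finger_force": force on a finger pad.
Only numpy, scipy, OpenCV 4.12 (cv2) and the standard library are available. Lean on these libraries where they do the work, as an engineer would, in place of code of your own. Each camera call takes 0.05 s, during which the arm holds its last target. There are 200 camera calls.

## Working session

There is one attempt and no reset: what is moved stays moved. The work goes in short steps, Python scripts to look and compute and a tool call to move; the robot and the scene stay as the last step left them, time stands still between calls to the robot, and variables do not carry over. Pictures are saved under pics/ and viewed, at most 14 in all, crops included, and the job is handed in when it is done.

Besides the shell and the picture viewer there is one more tool, called by a JSON object that holds its "fn" and its "kwargs". play_rows: Moves the arm, as the interface text tells. Its arguments: {"type":"object","properties":{"rows":{"type":"array","items":{"type":"array","items":{"type":"array","items":{"type":"number"}}}},"squeeze":{"type":"number"}},"required":["rows"]}

```bash
mkdir -p pics; python3 - <<'E'
from plant import *
import cv2
s=observe();print(s)
for n in("top","side"):
    m=camera_model(n);print(n,m)
    cv2.imwrite(f"pics/{n}0.png",get_image(n)[:,:,::-1])
E
```

```text
{'clock': 0.0, 'joint_pos': array([1.15871171e+00, 3.78058052e-01, 7.96398128e-02, 1.27441239e+00,
       3.71667685e-07, 1.46051641e+00]), 'qvel': array([-0.00020321,  0.00115516, -0.00057657,  0.00076088,  0.00046962,
       -0.00207165]), 'joint_torque': array([ 1.82852735e-03, -4.63607275e+01,  2.69873178e+01,  2.10386171e-02,
        1.58668973e-05, -1.00624678e-05]), 'position': array([0.17077559, 0.54873536, 0.40376878]), 'ee_rot': array([ 1.50330212e-01,  9.88635318e-01, -9.82605458e-04, -2.62830880e-04]), 'ft_force': array([-0.80034362, -0.74500791, -0.65791297]), 'moment': array([ 0.03631704, -0.01890785, -0.00870906]), 'finger_force': 0.0, 'gripper_width': 0.08554422741454956}
top {'fx': 503.08218015986165, 'fy': 503.08218015986165, 'cx': 272.73300589251835, 'cy': 216.52324990437913, 'R': array([[ 9.43146453e-04, -9.99995517e-01, -2.84183224e-03],
       [-9.84404601e-01, -4.28508116e-04, -1.75918728e-01],
       [ 1.75916721e-01,  2.96342985e-03, -9.84400592e-01]]), 't': array([0.0227588 , 0.502713  , 1.05791258])}
side {'fx': 512.621389161812, 'fy': 512.621389161812, 'cx': 281.2969572932019, 'cy': 208.61853579067906, 'R': array([[-0.99765148, -0.06712118, -0.0136483 ],
       [-0.0379532 ,  0.70759094, -0.7056023 ],
       [ 0.05701827, -0.70342718, -0.70847662]]), 't': array([0.47529786, 0.0114355 , 1.41551761])}
```

View pics/top0.png

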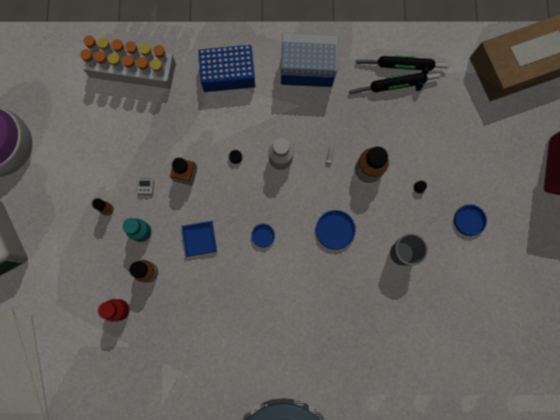

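View pics/side0.png

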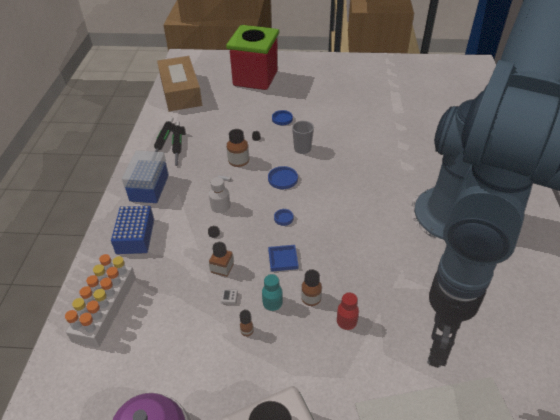

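The top view shows amber bottles with dark caps at about (99,204) small, (180,165) square, (139,270) medium and (377,155) large. The dishes are at (199,239) square, (263,236) small, (335,230) large and (470,220) medium. The side view shows the same bottles at (246,316), (220,250), (312,280) and (237,137), and the same dishes at (283,258), (284,217), (283,178) and (283,118). I'll triangulate the blobs next.

```bash
cat > h.py <<'E'
import numpy as np, cv2
from plant import *
C={n:camera_model(n) for n in("top","side")}
def ray(n,uv):
    c=C[n];d=c["R"].T@np.array([(uv[0]-c["cx"])/c["fx"],(uv[1]-c["cy"])/c["fy"],1]);return -c["R"].T@c["t"],d/np.linalg.norm(d)
def plane(n,uv,z):
    o,d=ray(n,uv);return o+d*(z-o[2])/d[2]
def tri(a,b):
    (o1,d1),(o2,d2)=ray("top",a),ray("side",b)
    s=np.linalg.lstsq(np.c_[d1,-d2],o2-o1,rcond=None)[0];p,q=o1+s[0]*d1,o2+s[1]*d2
    return (p+q)/2,np.linalg.norm(p-q)
def mask(im,kind):
    h=cv2.cvtColor(im,cv2.COLOR_RGB2HSV);H,S,V=cv2.split(h)
    if kind=="blue": m=(H>105)&(H<128)&(S>150)&(V>60)
    if kind=="cap": m=(V<42)
    if kind=="amber": m=(H<15)&(S>110)&(V>30)
    return m.astype(np.uint8)
def blob(m,uv,r=22):
    "contour nearest uv"
    cs,_=cv2.findContours(m,cv2.RETR_EXTERNAL,cv2.CHAIN_APPROX_NONE)
    best=None
    for c in cs:
        M=cv2.moments(c)
        if M["m00"]<20: continue
        p=np.array([M["m10"],M["m01"]])/M["m00"];d=np.hypot(*(p-uv))
        if d<r and (best is None or d<best[0]): best=(d,p,M["m00"],c)
    return best[1:] if best else None
E
python3 - <<'E'
from h import *
I={n:cv2.imread(f"pics/{n}0.png")[:,:,::-1].copy() for n in C}
B=dict(small=((99,204),(246,316)),square=((180,165),(220,250)),medium=((139,270),(312,280)),large=((377,155),(237,137)))
D=dict(small=((263,236),(284,217)),square=((199,239),(283,258)),medium=((470,220),(283,118)),large=((335,230),(283,178)))
for k,X in(("cap",B),("blue",D)):
    for n,(a,b) in X.items():
        r=[blob(mask(I[c],k),np.array(u)) for c,u in(("top",a),("side",b))]
        if None in r: print(k,n,r);continue
        p,e=tri(r[0][0],r[1][0]);print(k,n,p.round(4),"gap",e.round(4),"area",r[0][1],r[1][1],r[0][0].round(1),r[1][0].round(1), "minrect", [np.round(cv2.minAreaRect(q[2])[1],1) for q in r])
c=blob(mask(I["top"],"blue"),np.array((199,239)))[2]
bp=cv2.boxPoints(cv2.minAreaRect(c));P=np.array([plane("top",u,.014) for u in bp]);print(P.round(4),[np.degrees(np.arctan2(*(P[(i+1)%4]-P[i])[1::-1])).round(1) for i in range(4)],np.linalg.norm(np.diff(P,axis=0),axis=1))
def z(n,u,w=32,s=6): x,y=u;return cv2.resize(I[n][y-w:y+w,x-w:x+w,::-1],None,fx=s,fy=s,interpolation=cv2.INTER_CUBIC)
cv2.imwrite("pics/z0.png",np.clip(1.6*np.hstack([z("top",(185,168)),z("side",(220,258))]).astype(float),0,255))
E
```

```text
cap small [(array([ 99.05376344, 204.49769585]), 108.5, array([[[ 95, 199]],

       [[ 94, 200]],

       [[ 93, 201]],

       [[ 93, 202]],

       [[ 93, 203]],

       [[ 93, 204]],

       [[ 93, 205]],

       [[ 93, 206]],

       [[ 94, 207]],

       [[ 95, 208]],

       [[ 96, 208]],

       [[ 97, 209]],

       [[ 98, 209]],

       [[ 99, 210]],

       [[100, 210]],

       [[101, 211]],

       [[102, 210]],

       [[103, 210]],

       [[104, 209]],

       [[105, 208]],

       [[105, 207]],

       [[105, 206]],

       [[105, 205]],

       [[105, 204]],

       [[105, 203]],

       [[105, 202]],

       [[104, 202]],

       [[103, 201]],

       [[102, 201]],

       [[101, 200]],

       [[100, 199]],

       [[ 99, 199]],

       [[ 98, 199]],

       [[ 97, 199]],

       [[ 96, 199]]], dtype=int32)), None]
cap square [(array([179.67241379, 165.60344828]), 174.0, array([[[177, 158]],

       [[176, 159]],

       [[175, 159]],

       [[174, 160]],

       [[173, 161]],

       [[173, 162]],

       [[173, 163]],

       [[172, 164]],

       [[172, 165]],
[... 10237 characters left out ...]


       [[338, 214]],

       [[337, 214]],

       [[336, 213]],

       [[335, 213]],

       [[334, 213]],

       [[333, 214]],

       [[332, 214]],

       [[331, 214]],

       [[330, 214]],

       [[329, 215]],

       [[328, 215]],

       [[327, 215]],

       [[326, 216]],

       [[325, 216]],

       [[324, 215]],

       [[325, 214]]], dtype=int32)), None]
[[0.4861 0.2289 0.014 ]
 [0.4975 0.1621 0.014 ]
 [0.4308 0.1496 0.014 ]
 [0.4197 0.2157 0.014 ]] [np.float64(-80.3), np.float64(-169.4), np.float64(99.6), np.float64(11.2)] [0.06776792 0.06780714 0.06706679][ WARN:0@0.482] global loadsave.cpp:1063 imwrite_ Unsupported depth image for selected encoder is fallbacked to CV_8U.
```

View pics/z0.png

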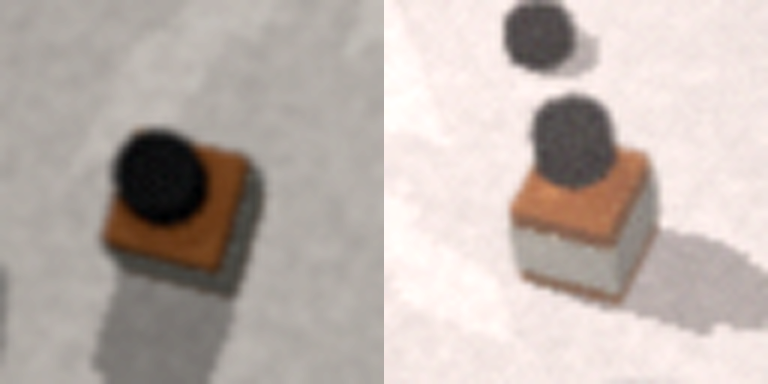

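The crop shows the square bottle with its cap at (179.7,165.6) in the top view. The shoulder corners are at crop pixels (248,155), (220,270) and (105,238). The side view is brighter, so I'll use separate thresholds for it.

```bash
cat > m.py <<'E'
from h import *
B=dict(small=((99,204),(246,316)),square=((180,165),(220,250)),medium=((139,270),(312,280)),large=((377,155),(237,137)))
D=dict(small=((263,236),(284,217)),square=((199,239),(283,258)),medium=((470,220),(283,118)),large=((335,230),(283,178)))
def mask2(im,kind,n):
    H,S,V=cv2.split(cv2.cvtColor(im,cv2.COLOR_RGB2HSV))
    m=((V<(42 if n=="top" else 80))&((S<90)|(V<42))) if kind=="cap" else (H>100)&(H<130)&(S>100)&(V>25)
    m=m.astype(np.uint8)
    return cv2.morphologyEx(m,cv2.MORPH_CLOSE,np.ones((3,3))) if kind=="blue" else m
def ctr(im,kind,n,u):
    b=blob(mask2(im,kind,n),np.array(u))
    if b is None: return None
    h=cv2.convexHull(b[2]);M=cv2.moments(h)
    return np.array([M["m10"],M["m01"]])/M["m00"],cv2.minAreaRect(h)
E
python3 - <<'E'
from m import *
I={n:cv2.imread(f"pics/{n}0.png")[:,:,::-1].copy() for n in C}
for k,X in(("cap",B),("blue",D)):
    for n,(a,b) in X.items():
        r=[ctr(I[c],k,c,u) for c,u in(("top",a),("side",b))]
        if r[0] is None or r[1] is None: print(k,n,[q is None for q in r]);continue
        p,e=tri(r[0][0],r[1][0]);print(k,n,p.round(4),"gap",e.round(4),r[0][0].round(1),r[1][0].round(1),[np.round(q[1][1],1) for q in r])
Q=[plane("top",(153+x/6,136+y/6),.055) for x,y in((248,155),(220,270),(105,238))]
for i in(0,1): d=Q[i+1]-Q[i];print("bsq",np.degrees(np.arctan2(d[1],d[0])),np.linalg.norm(d),(Q[0]+Q[2])/2)
for n,u in((("top",D["square"][0]),("side",D["square"][1]))):pass
P=[]
for n,u in zip(("top","side"),D["square"]):
    b=blob(mask2(I[n],"blue",n),np.array(u))
    bp=cv2.approxPolyDP(cv2.convexHull(b[2]),4,True)[:,0];P=np.array([plane(n,q,.014) for q in bp]);
    d=np.roll(P,-1,0)-P;print("dsq",n,np.degrees(np.arctan2(d[:,1],d[:,0])).round(1),np.linalg.norm(d,axis=1).round(4),P.mean(0).round(4))
E
```

```text
cap small [0.5279 0.4021 0.0546] gap 0.001 [ 99.1 204.5] [245.  316.8] [array([13.9, 10.3]), array([13., 10.])]
cap square [0.611  0.2262 0.0705] gap 0.0004 [179.6 165.5] [219.1 249.3] [array([15.6, 14.1]), array([14., 13.])]
cap medium [0.3854 0.304  0.0757] gap 0.0014 [138.3 269.4] [311.4 278. ] [array([17.9, 16.5]), array([16., 14.])]
cap large [ 0.6236 -0.1987  0.0908] gap 0.0011 [376.2 157.5] [235.9 135.7] [array([21., 21.]), array([13., 14.])]
blue small [0.4676 0.0456 0.0049] gap 0.0004 [262.8 235. ] [283.3 216.8] [array([22., 22.]), array([14., 17.])]
blue square [0.4598 0.1903 0.005 ] gap 0.0002 [198.6 238.3] [282.7 257.8] [array([30.7, 31.2]), array([23.4, 27.2])]
blue medium [ 0.5034 -0.4254  0.0017] gap 0.0007 [470.1 219.8] [281.7 117.4] [array([31.1, 30.4]), array([13., 19.])]
blue large [ 0.4811 -0.1182  0.0039] gap 0.0007 [335.2 229.2] [282.3 177.2] [array([38., 38.]), array([21., 29.])]
bsq 168.31823508698503 0.044594290364154174 [0.60799984 0.22263593 0.055     ]
bsq 74.17298012811534 0.04430216300082057 [0.60799984 0.22263593 0.055     ]
dsq top [-169.1   99.6    9.6  -80. ] [0.0667 0.0674 0.0662 0.0659] [0.4595 0.1887 0.014 ]
dsq side [  99.    11.9  -79.3 -170.8] [0.0689 0.0625 0.0718 0.0646] [0.4587 0.1968 0.014 ]
```

```bash
cat > go.py <<'E'
import sys
from h import *
from scipy.spatial.transform import Rotation as R
s=observe();r=R.from_quat(s["ee_rot"])
def sh(x,y,z): return (r.inv().apply(np.array([x,y,z])-s["position"])*1000).round(1)
if __name__=="__main__":
    print("clk",round(s["clock"],2),"pos",s["position"].round(4),"j",s["joint_pos"].round(2),"w",s["gripper_width"].round(4),"ff",s["finger_force"],"yaw y",np.degrees(np.arctan2(*r.as_matrix()[1::-1,1])).round(1),"tilt",np.degrees(np.arccos(-r.as_matrix()[2,2])).round(2))
    v=list(map(float,sys.argv[1:]))
    for i in range(0,len(v),3): print(v[i:i+3],"->",sh(*v[i:i+3]))
E
python3 - <<'E'
from h import *
for n,u,z in(("small",(99.1,204.5),.058),("square",(179.6,165.5),.073),("medium",(138.3,269.4),.078),("large",(376.2,157.5),.093),("dS",(262.8,235),.008),("dQ",(198.6,238.3),.008),("dM",(470.1,219.8),.008),("dL",(335.2,229.2),.008),("turq",(134,226),.085),("red",(108,311),.085),("beaker",(409,245),.085),("white",(281,147),.09)):
    print(n,plane("top",u,z).round(4))
E
python3 go.py .385 .304 .40
```

```text
small [0.5267 0.4009 0.058 ]
square [0.6103 0.2257 0.073 ]
medium [0.3845 0.3034 0.078 ]
large [ 0.6223 -0.1981  0.093 ]
dS [0.467  0.0455 0.008 ]
dQ [0.4594 0.1899 0.008 ]
dM [ 0.5019 -0.4229  0.008 ]
dL [ 0.4803 -0.1176  0.008 ]
turq [0.4751 0.3149 0.085 ]
red [0.2992 0.3594 0.085 ]
beaker [ 0.4352 -0.2615  0.085 ]
white [0.6466 0.0053 0.09  ]Traceback (most recent call last):
  File "go.py", line 7, in <module>
    print("clk",round(s["clock"],2),"pos",s["position"].round(4),"j",s["joint_pos"].round(2),"w",s["gripper_width"].round(4),"ff",s["finger_force"],"yaw y",np.degrees(np.arctan2(*r.as_matrix()[1::-1,1])).round(1),"tilt",np.degrees(np.arccos(-r.as_matrix()[2,2])).round(2))
                                                                                                 ^^^^^^^^^^^^^^^^^^^^^^^^
AttributeError: 'float' object has no attribute 'round'
```

```bash
sed -i 's/s\["gripper_width"\].round(4)/round(float(s["gripper_width"]),4)/' go.py; python3 go.py .385 .3035 .40
```

```text
clk 0.1 pos [0.1708 0.5488 0.4038] j [1.16 0.38 0.08 1.27 0.   1.46] w 0.0853 ff 0.0 yaw y 72.7 tilt 0.11
[0.385, 0.3035, 0.4] -> [-277.4 -170.5    4.1]
```

Careful with the scale: shifts go in shares of 800 mm and turns go in shares of 2 pi rad. That gives: -277 mm / 800 = -0.3463, -170 mm / 800 = -0.2125.

{"fn": "play_rows", "kwargs": {"rows": [[[0, 0, 0, -0.0575, -0.035, 0, 0.4], [0, 0, 0, -0.1163, -0.0713, 0, 0.4], [0, 0, 0, -0.1738, -0.1063, 0, 0.4], [0, 0, 0, -0.2313, -0.1425, 0, 0.4], [0, 0, 0, -0.2888, -0.1775, 0, 0.4], [0, 0, 0, -0.3463, -0.2125, 0, 0.4], [0, 0, 0, -0.3463, -0.2125, 0, 0.4], [0, 0, 0, -0.3463, -0.2125, 0, 0.4], [0, 0, 0, -0.3463, -0.2125, 0, 0.4]]], "squeeze": 40}}

```text
clock: 1.23
position: [0.3841, 0.3052, 0.4046]
ee_rot: [0.149, 0.989, -0.0, -0.0]
ft_force: [-0.4, -1.1, 0.3]
gripper_width: 0.0595
finger_force: 0.0
```

```bash
python3 go.py .385 .3035 .233
```

```text
clk 1.23 pos [0.3841 0.3052 0.4046] j [ 0.54  0.21 -0.15  1.21  0.    0.84] w 0.0595 ff 0.0 yaw y 72.8 tilt 0.03
[0.385, 0.3035, 0.233] -> [ -1.5  -1.3 171.6]
```

In the tool's units: 169 mm / 800 = 0.2113, 158 mm / 800 = 0.1975.

{"fn": "play_rows", "kwargs": {"rows": [[[0, 0, 0, -0.0013, -0.0013, 0.05, 0.4], [0, 0, 0, -0.0013, -0.0013, 0.1, 0.4], [0, 0, 0, -0.0013, -0.0013, 0.1438, 0.4], [0, 0, 0, -0.0013, -0.0013, 0.175, 0.4], [0, 0, 0, -0.0013, -0.0013, 0.1975, 0.4], [0, 0, 0, -0.0013, -0.0013, 0.2113, 0.4], [0, 0, 0, -0.0013, -0.0013, 0.2113, 0.4], [0, 0, 0, -0.0013, -0.0013, 0.2113, 0.4], [0, 0, 0, -0.0013, -0.0013, 0.2113, -0.6], [0, 0, 0, -0.0013, -0.0013, 0.2113, -0.6], [0, 0, 0, -0.0013, -0.0013, 0.2113, -0.6], [0, 0, 0, -0.0013, -0.0013, 0.2113, -0.6]]]}}

```text
clock: 2.72
position: [0.3859, 0.3032, 0.2366]
ee_rot: [0.15, 0.989, 0.0, 0.001]
ft_force: [-1.3, -0.7, 4.7]
gripper_width: 0.0326
finger_force: 39.5
```

```bash
python3 go.py .502 -.424 .40
```

```text
clk 2.73 pos [0.3859 0.3032 0.2366] j [ 0.54  0.33 -0.45  0.79 -0.    0.84] w 0.0326 ff 39.53445017337799 yaw y 72.7 tilt 0.09
[0.502, -0.424, 0.4] -> [-327.3 -659.6 -163.8]
```

In the tool's units: -164 mm / 800 = -0.205, -158 mm / 800 = -0.1975.

{"fn": "play_rows", "kwargs": {"rows": [[[0, 0, 0, 0, 0, -0.0125, -0.6], [0, 0, 0, 0, 0, -0.0375, -0.6], [0, 0, 0, 0, 0, -0.0688, -0.6], [0, 0, 0, 0, 0, -0.1063, -0.6], [0, 0, 0, 0, 0, -0.1438, -0.6], [0, 0, 0, 0, 0, -0.175, -0.6], [0, 0, 0, 0, 0, -0.1975, -0.6], [0, 0, 0, 0, 0, -0.205, -0.6]]]}}

```text
clock: 3.72
position: [0.3857, 0.3032, 0.401]
ee_rot: [0.15, 0.989, 0.001, 0.001]
ft_force: [-0.3, -0.6, -1.7]
gripper_width: 0.0326
finger_force: 39.9
```

In the tool's units: -480 mm / 800 = -0.6, -440 mm / 800 = -0.55.

{"fn": "play_rows", "kwargs": {"rows": [[[0, 0, 0, -0.0125, -0.025, 0, -0.6], [0, 0, 0, -0.0338, -0.0688, 0, -0.6], [0, 0, 0, -0.0588, -0.1188, 0, -0.6], [0, 0, 0, -0.0838, -0.1688, 0, -0.6], [0, 0, 0, -0.1088, -0.2188, 0, -0.6], [0, 0, 0, -0.1363, -0.275, 0, -0.6], [0, 0, 0, -0.165, -0.3313, 0, -0.6], [0, 0, 0, -0.1925, -0.3875, 0, -0.6], [0, 0, 0, -0.22, -0.4438, 0, -0.6], [0, 0, 0, -0.2488, -0.5, 0, -0.6], [0, 0, 0, -0.2725, -0.55, 0, -0.6], [0, 0, 0, -0.2975, -0.6, 0, -0.6]]]}}

```text
clock: 5.22
position: [0.4698, -0.2274, 0.3988]
ee_rot: [0.151, 0.989, 0.001, -0.001]
ft_force: [0.7, -0.1, -2.0]
gripper_width: 0.0331
finger_force: 40.1
```

```bash
python3 go.py .502 -.424 .40
```

```text
clk 5.22 pos [ 0.4698 -0.2274  0.3988] j [-0.57  0.27 -0.08  1.22  0.   -0.27] w 0.0331 ff 40.076335072517395 yaw y 72.7 tilt 0.1
[0.502, -0.424, 0.4] -> [ -89.3 -178.1   -1.4]
```

In the tool's units: -179 mm / 800 = -0.2238, -174 mm / 800 = -0.2175.

{"fn": "play_rows", "kwargs": {"rows": [[[0, 0, 0, -0.025, -0.05, 0, -0.6], [0, 0, 0, -0.05, -0.1, 0, -0.6], [0, 0, 0, -0.075, -0.15, 0, -0.6], [0, 0, 0, -0.0963, -0.1938, 0, -0.6], [0, 0, 0, -0.1088, -0.2175, 0, -0.6], [0, 0, 0, -0.1113, -0.2238, 0, -0.6], [0, 0, 0, -0.1113, -0.2238, 0, -0.6], [0, 0, 0, -0.1113, -0.2238, 0, -0.6]]]}}

```text
clock: 6.22
position: [0.5019, -0.4222, 0.3997]
ee_rot: [0.15, 0.989, 0.0, -0.0]
ft_force: [-0.1, 0.5, -2.1]
gripper_width: 0.0329
finger_force: 40.1
```

```bash
python3 go.py .502 -.424 .241
```

```text
clk 6.22 pos [ 0.5019 -0.4222  0.3997] j [-0.8   0.56  0.35  1.36  0.   -0.5 ] w 0.0329 ff 40.09948968887329 yaw y 72.8 tilt 0.05
[0.502, -0.424, 0.241] -> [ -0.7  -1.8 158.7]
```

In the tool's units: 157 mm / 800 = 0.1963, 155 mm / 800 = 0.1938.

{"fn": "play_rows", "kwargs": {"rows": [[[0, 0, 0, 0, -0.0025, 0.0313, -0.6], [0, 0, 0, 0, -0.0025, 0.075, -0.6], [0, 0, 0, 0, -0.0025, 0.1188, -0.6], [0, 0, 0, 0, -0.0025, 0.15, -0.6], [0, 0, 0, 0, -0.0025, 0.1725, -0.6], [0, 0, 0, 0, -0.0025, 0.185, -0.6], [0, 0, 0, 0, -0.0025, 0.19, -0.6], [0, 0, 0, 0, -0.0025, 0.1938, -0.6], [0, 0, 0, 0, -0.0025, 0.1963, -0.6], [0, 0, 0, 0, -0.0025, 0.1963, -0.6]]]}}

```text
clock: 7.48
position: [0.5014, -0.4253, 0.243]
ee_rot: [0.15, 0.989, -0.0, 0.0]
ft_force: [-0.3, -0.0, -1.3]
gripper_width: 0.0333
finger_force: 40.1
```

```bash
python3 - <<'E'
from h import *
a=[cv2.cvtColor(get_image(n),cv2.COLOR_RGB2BGR) for n in("top","side")]
cv2.imwrite("pics/m1.png",cv2.resize(np.hstack([a[0][150:290,400:540],a[1][50:190,210:350]]),None,fx=2.8,fy=2.8,interpolation=2))
E
python3 go.py
```

```text
clk 7.58 pos [ 0.5014 -0.4253  0.243 ] j [-0.8   0.63  0.06  1.    0.   -0.5 ] w 0.0329 ff 40.11285603046417 yaw y 72.7 tilt 0.03
```

View pics/m1.png

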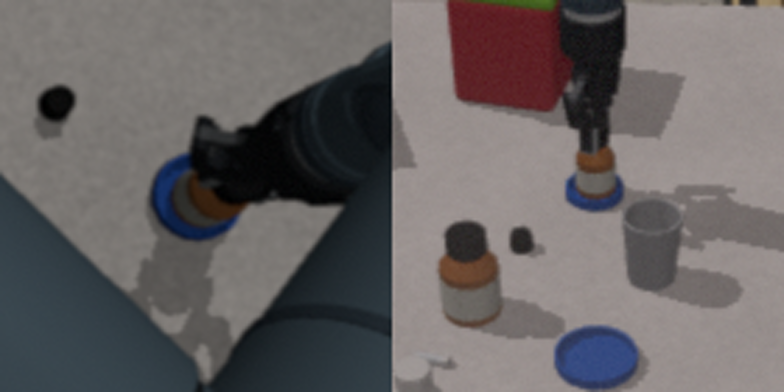

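The medium bottle is over its dish and centred in both panels, just above the floor. I'll lower it the last 3 mm and release.

In the tool's units: 3 mm / 800 = 0.0038, 2 mm / 800 = 0.0025.

{"fn": "play_rows", "kwargs": {"rows": [[[0, 0, 0, 0, 0, 0.0013, -0.6], [0, 0, 0, 0, 0, 0.0025, -0.6], [0, 0, 0, 0, 0, 0.0038, -0.6], [0, 0, 0, 0, 0, 0.0038, -0.6]]]}}

```text
clock: 8.07
position: [0.5014, -0.4253, 0.2406]
ee_rot: [0.15, 0.989, -0.0, 0.001]
ft_force: [-0.8, 0.6, 4.8]
gripper_width: 0.0326
finger_force: 40.7
```

Contact: vertical force went from −1.3 to +4.8 N. Opening and retreating.

In the tool's units: -160 mm / 800 = -0.2, -120 mm / 800 = -0.15.

{"fn": "play_rows", "kwargs": {"rows": [[[0, 0, 0, 0, 0, 0, 0.0], [0, 0, 0, 0, 0, 0, 0.4], [0, 0, 0, 0, 0, 0, 0.4], [0, 0, 0, 0, 0, 0, 0.4], [0, 0, 0, 0, 0, -0.0125, 0.4], [0, 0, 0, 0, 0, -0.0438, 0.5], [0, 0, 0, 0, 0, -0.0938, 0.6], [0, 0, 0, 0, 0, -0.15, 0.6], [0, 0, 0, 0, 0, -0.2, 0.6], [0, 0, 0, 0, 0, -0.2, 0.6]]]}}

```text
clock: 9.32
position: [0.502, -0.4259, 0.405]
ee_rot: [0.15, 0.989, -0.003, 0.004]
ft_force: [-0.3, -0.2, 0.7]
gripper_width: 0.0683
finger_force: 0.0
```

```bash
python3 go.py .623 -.1985 .40 .623 -.1985 .248
```

```text
clk 9.32 pos [ 0.502  -0.4259  0.405 ] j [-0.8   0.56  0.36  1.37  0.   -0.5 ] w 0.0683 ff 0.0 yaw y 72.7 tilt 0.52
[0.623, -0.1985, 0.4] -> [-47.9 253.1   4.3]
[0.623, -0.1985, 0.248] -> [-46.7 253.7 156.3]
```

Next, the large bottle.

In the tool's units: 253 mm / 800 = 0.3163, 200 mm / 800 = 0.25.

{"fn": "play_rows", "kwargs": {"rows": [[[0, 0, 0, -0.0113, 0.0625, 0, 0.6], [0, 0, 0, -0.0238, 0.125, 0, 0.6], [0, 0, 0, -0.035, 0.1875, 0, 0.6], [0, 0, 0, -0.0475, 0.25, 0, 0.6], [0, 0, 0, -0.06, 0.3163, 0, 0.6], [0, 0, 0, -0.06, 0.3163, 0, 0.6], [0, 0, 0, -0.06, 0.3163, 0, 0.6], [0, 0, 0, -0.06, 0.3163, 0, 0.6]]]}}

```text
clock: 10.32
position: [0.6217, -0.1991, 0.3994]
ee_rot: [0.151, 0.988, -0.0, -0.0]
ft_force: [-0.1, -0.2, 0.3]
gripper_width: 0.0683
finger_force: 0.0
```

```bash
python3 go.py .623 -.1985 .248
```

```text
clk 10.32 pos [ 0.6217 -0.1991  0.3994] j [-0.41  0.55  0.34  1.36 -0.   -0.1 ] w 0.0683 ff 0.0 yaw y 72.6 tilt 0.03
[0.623, -0.1985, 0.248] -> [ -1.1   1.  151.4]
```

{"fn": "play_rows", "kwargs": {"rows": [[[0, 0, 0, -0.0013, 0.0013, 0.05, 0.6], [0, 0, 0, -0.0013, 0.0013, 0.1, 0.6], [0, 0, 0, -0.0013, 0.0013, 0.14, 0.6], [0, 0, 0, -0.0013, 0.0013, 0.1663, 0.6], [0, 0, 0, -0.0013, 0.0013, 0.1813, 0.6], [0, 0, 0, -0.0013, 0.0013, 0.1863, 0.6], [0, 0, 0, -0.0013, 0.0013, 0.1863, 0.6], [0, 0, 0, -0.0013, 0.0013, 0.1863, 0.6], [0, 0, 0, -0.0013, 0.0013, 0.1863, -0.4], [0, 0, 0, -0.0013, 0.0013, 0.1863, -0.4], [0, 0, 0, -0.0013, 0.0013, 0.1863, -0.4], [0, 0, 0, -0.0013, 0.0013, 0.1863, -0.4]]], "squeeze": 50}}

```text
clock: 11.82
position: [0.6239, -0.1976, 0.2517]
ee_rot: [0.15, 0.989, -0.0, 0.001]
ft_force: [-0.9, -1.6, 5.6]
gripper_width: 0.0425
finger_force: 50.5
```

In the tool's units: -150 mm / 800 = -0.1875, -146 mm / 800 = -0.1825.

{"fn": "play_rows", "kwargs": {"rows": [[[0, 0, 0, 0, 0, -0.01, -0.4], [0, 0, 0, 0, 0, -0.0313, -0.4], [0, 0, 0, 0, 0, -0.0625, -0.4], [0, 0, 0, 0, 0, -0.1, -0.4], [0, 0, 0, 0, 0, -0.1375, -0.4], [0, 0, 0, 0, 0, -0.165, -0.4], [0, 0, 0, 0, 0, -0.1825, -0.4], [0, 0, 0, 0, 0, -0.1875, -0.4]]]}}

```text
clock: 12.82
position: [0.6237, -0.1972, 0.4016]
ee_rot: [0.15, 0.989, -0.0, 0.001]
ft_force: [-0.1, 0.3, -4.0]
gripper_width: 0.0421
finger_force: 51.4
```

```bash
python3 go.py .4805 -.118 .40
```

```text
clk 12.82 pos [ 0.6237 -0.1972  0.4016] j [-0.4   0.55  0.35  1.36  0.   -0.1 ] w 0.0421 ff 51.386343240737915 yaw y 72.7 tilt 0.07
[0.4805, -0.118, 0.4] -> [160.3  33.1   1.5]
```

{"fn": "play_rows", "kwargs": {"rows": [[[0, 0, 0, 0.015, 0.0025, 0, -0.4], [0, 0, 0, 0.05, 0.01, 0, -0.4], [0, 0, 0, 0.0938, 0.0188, 0, -0.4], [0, 0, 0, 0.1375, 0.0288, 0, -0.4], [0, 0, 0, 0.175, 0.0363, 0, -0.4], [0, 0, 0, 0.195, 0.04, 0, -0.4], [0, 0, 0, 0.2, 0.0413, 0, -0.4], [0, 0, 0, 0.2, 0.0413, 0, -0.4], [0, 0, 0, 0.2, 0.0413, 0, -0.4]]]}}

```text
clock: 13.95
position: [0.4813, -0.1185, 0.4005]
ee_rot: [0.15, 0.989, -0.0, 0.0]
ft_force: [-0.2, 0.7, -4.5]
gripper_width: 0.0425
finger_force: 51.4
```

```bash
python3 go.py .4805 -.118 .2557
```

```text
clk 13.95 pos [ 0.4813 -0.1185  0.4005] j [-0.37  0.22 -0.15  1.2   0.   -0.07] w 0.0425 ff 51.4301723241806 yaw y 72.7 tilt 0.02
[0.4805, -0.118, 0.2557] -> [  0.9   0.3 144.8]
```

In the tool's units: 144 mm / 800 = 0.18, 143 mm / 800 = 0.1788.

{"fn": "play_rows", "kwargs": {"rows": [[[0, 0, 0, 0.0013, 0, 0.025, -0.4], [0, 0, 0, 0.0013, 0, 0.065, -0.4], [0, 0, 0, 0.0013, 0, 0.1063, -0.4], [0, 0, 0, 0.0013, 0, 0.1375, -0.4], [0, 0, 0, 0.0013, 0, 0.1588, -0.4], [0, 0, 0, 0.0013, 0, 0.17, -0.4], [0, 0, 0, 0.0013, 0, 0.175, -0.4], [0, 0, 0, 0.0013, 0, 0.1775, -0.4], [0, 0, 0, 0.0013, 0, 0.1788, -0.4], [0, 0, 0, 0.0013, 0, 0.18, -0.4], [0, 0, 0, 0.0013, 0, 0.18, -0.4]]]}}

```text
clock: 15.32
position: [0.4797, -0.1179, 0.2569]
ee_rot: [0.15, 0.989, -0.0, 0.0]
ft_force: [1.0, 0.0, -4.2]
gripper_width: 0.0425
finger_force: 51.4
```

```bash
python3 - <<'E'
from h import *
a=[cv2.cvtColor(get_image(n),cv2.COLOR_RGB2BGR) for n in("top","side")]
cv2.imwrite("pics/l1.png",cv2.resize(np.hstack([a[0][150:290,265:405],a[1][80:220,210:350]]),None,fx=2.8,fy=2.8,interpolation=2))
E
python3 go.py
```

```text
clk 15.43 pos [ 0.4797 -0.1179  0.2568] j [-0.37  0.32 -0.41  0.84  0.   -0.07] w 0.0425 ff 51.44798040390015 yaw y 72.7 tilt 0.02
```

View pics/l1.png

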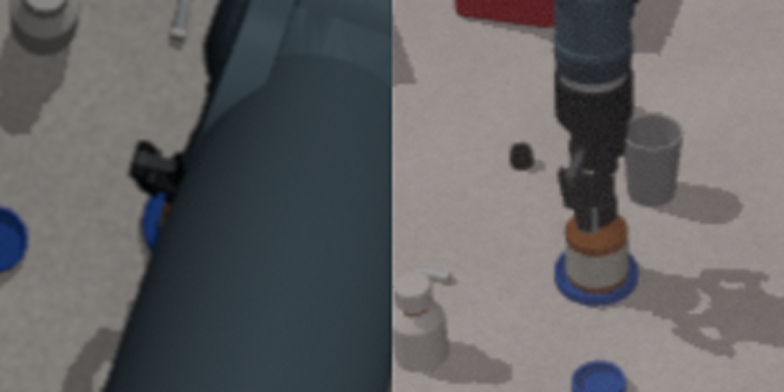

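The side panel shows the large bottle centred in the large dish, about 1 mm above the floor. Setting it down.

In the tool's units: 3 mm / 800 = 0.0038, 2 mm / 800 = 0.0025.

{"fn": "play_rows", "kwargs": {"rows": [[[0, 0, 0, 0, 0, 0.0013, -0.4], [0, 0, 0, 0, 0, 0.0025, -0.4], [0, 0, 0, 0, 0, 0.0038, -0.4], [0, 0, 0, 0, 0, 0.0038, -0.4]]]}}

```text
clock: 15.92
position: [0.4802, -0.1182, 0.2556]
ee_rot: [0.15, 0.989, -0.0, 0.001]
ft_force: [-3.3, 0.1, 11.4]
gripper_width: 0.0424
finger_force: 52.9
```

In the tool's units: -148 mm / 800 = -0.185, -120 mm / 800 = -0.15.

{"fn": "play_rows", "kwargs": {"rows": [[[0, 0, 0, 0, 0, 0, 0.2], [0, 0, 0, 0, 0, 0, 0.6], [0, 0, 0, 0, 0, 0, 0.6], [0, 0, 0, 0, 0, 0, 0.6], [0, 0, 0, 0, 0, -0.0125, 0.6], [0, 0, 0, 0, 0, -0.0438, 0.6], [0, 0, 0, 0, 0, -0.0938, 0.6], [0, 0, 0, 0, 0, -0.15, 0.6], [0, 0, 0, 0, 0, -0.185, 0.6], [0, 0, 0, 0, 0, -0.185, 0.6]]]}}

```text
clock: 17.18
position: [0.4805, -0.1182, 0.4048]
ee_rot: [0.15, 0.989, -0.001, 0.003]
ft_force: [0.5, -0.5, -0.3]
gripper_width: 0.0683
finger_force: 0.0
```

```bash
python3 go.py .6105 .226 .40
```

```text
clk 17.18 pos [ 0.4805 -0.1182  0.4048] j [-0.37  0.21 -0.15  1.21  0.   -0.07] w 0.0683 ff 0.0 yaw y 72.7 tilt 0.35
[0.6105, 0.226, 0.4] -> [-21.8 367.3   4.8]
```

In the tool's units: 367 mm / 800 = 0.4588, 330 mm / 800 = 0.4125.

{"fn": "play_rows", "kwargs": {"rows": [[[0, 0, 0, -0.0038, 0.0688, 0, 0.4], [0, 0, 0, -0.0088, 0.1375, 0, 0.4], [0, 0, 0, -0.0125, 0.2063, 0, 0.4], [0, 0, 0, -0.0163, 0.275, 0, 0.4], [0, 0, 0, -0.02, 0.3438, 0, 0.4], [0, 0, 0, -0.025, 0.4125, 0, 0.4], [0, 0, 0, -0.0275, 0.4588, 0, 0.4], [0, 0, 0, -0.0275, 0.4588, 0, 0.4], [0, 0, 0, -0.0275, 0.4588, 0, 0.4], [0, 0, 0, -0.0275, 0.4588, 0, 0.4]]]}}

```text
clock: 18.42
position: [0.6095, 0.2248, 0.4016]
ee_rot: [0.151, 0.989, -0.0, -0.0]
ft_force: [0.7, 0.2, -0.2]
gripper_width: 0.0593
finger_force: 0.0
```

```bash
python3 go.py .6105 .226 .230
```

```text
clk 18.43 pos [0.6095 0.2248 0.4016] j [ 0.26  0.54  0.33  1.36 -0.    0.56] w 0.0593 ff 0.0 yaw y 72.6 tilt 0.04
[0.6105, 0.226, 0.23] -> [ -0.7   1.5 171.6]
```

In the tool's units: 169 mm / 800 = 0.2113, 160 mm / 800 = 0.2.

{"fn": "play_rows", "kwargs": {"rows": [[[0, 0, 0, 0, 0.0013, 0.05, 0.4], [0, 0, 0, 0, 0.0013, 0.1, 0.4], [0, 0, 0, 0, 0.0013, 0.1438, 0.4], [0, 0, 0, 0, 0.0013, 0.1775, 0.4], [0, 0, 0, 0, 0.0013, 0.2, 0.4], [0, 0, 0, 0, 0.0013, 0.2113, 0.4], [0, 0, 0, 0, 0.0013, 0.2113, 0.4], [0, 0, 0, 0, 0.0013, 0.2113, 0.4], [0, 0, 0, 0, 0.0013, 0.2113, -0.6], [0, 0, 0, 0, 0.0013, 0.2113, -0.6], [0, 0, 0, 0, 0.0013, 0.2113, -0.6], [0, 0, 0, 0, 0.0013, 0.2113, -0.6]]], "squeeze": 45}}

```text
clock: 19.92
position: [0.6104, 0.2269, 0.2337]
ee_rot: [0.15, 0.989, 0.0, 0.001]
ft_force: [0.1, -1.5, 5.3]
gripper_width: 0.0309
finger_force: 44.5
```

In the tool's units: -170 mm / 800 = -0.2125, -163 mm / 800 = -0.2038.

{"fn": "play_rows", "kwargs": {"rows": [[[0, 0, 0, 0, 0, -0.01, -0.6], [0, 0, 0, 0, 0, -0.035, -0.6], [0, 0, 0, 0, 0, -0.0688, -0.6], [0, 0, 0, 0, 0, -0.1063, -0.6], [0, 0, 0, 0, 0, -0.1438, -0.6], [0, 0, 0, 0, 0, -0.1813, -0.6], [0, 0, 0, 0, 0, -0.2038, -0.6], [0, 0, 0, 0, 0, -0.2125, -0.6]]]}}

```text
clock: 20.92
position: [0.6101, 0.2272, 0.4036]
ee_rot: [0.15, 0.989, 0.0, 0.0]
ft_force: [-0.1, 0.1, -2.9]
gripper_width: 0.0304
finger_force: 44.8
```

```bash
python3 go.py .459 .190 .40
```

```text
clk 20.93 pos [0.6101 0.2272 0.4036] j [0.26 0.54 0.34 1.36 0.   0.56] w 0.0304 ff 44.83163058757782 yaw y 72.7 tilt 0.07
[0.459, 0.19, 0.4] -> [133.3 -80.4   3.4]
```

In the tool's units: 133 mm / 800 = 0.1663, 131 mm / 800 = 0.1638, -0.42 rad / 6.2832 = -0.0668.

{"fn": "play_rows", "kwargs": {"rows": [[[0, 0, -0.008, 0.015, -0.0088, 0, -0.6], [0, 0, -0.0191, 0.0475, -0.0288, 0, -0.6], [0, 0, -0.0318, 0.085, -0.0513, 0, -0.6], [0, 0, -0.0446, 0.1225, -0.0738, 0, -0.6], [0, 0, -0.0557, 0.15, -0.09, 0, -0.6], [0, 0, -0.0637, 0.1638, -0.0988, 0, -0.6], [0, 0, -0.0668, 0.1663, -0.1, 0, -0.6], [0, 0, -0.0668, 0.1663, -0.1, 0, -0.6], [0, 0, -0.0668, 0.1663, -0.1, 0, -0.6]]]}}

```text
clock: 22.05
position: [0.4598, 0.1902, 0.4025]
ee_rot: [-0.059, 0.998, 0.0, 0.0]
ft_force: [0.1, 0.5, -2.4]
gripper_width: 0.0308
finger_force: 44.9
```

```bash
python3 go.py .459 .190 .263
```

```text
clk 22.05 pos [0.4598 0.1902 0.4025] j [ 0.26  0.22 -0.14  1.21  0.    0.15] w 0.0308 ff 44.939441084861755 yaw y 96.7 tilt 0.01
[0.459, 0.19, 0.263] -> [ 9.000e-01 -1.000e-01  1.395e+02]
```

Lower to about 25 mm above the dish floor, then check alignment.

In the tool's units: 140 mm / 800 = 0.175, 138 mm / 800 = 0.1725.

{"fn": "play_rows", "kwargs": {"rows": [[[0, 0, 0, 0.0013, 0, 0.025, -0.6], [0, 0, 0, 0.0013, 0, 0.065, -0.6], [0, 0, 0, 0.0013, 0, 0.1063, -0.6], [0, 0, 0, 0.0013, 0, 0.14, -0.6], [0, 0, 0, 0.0013, 0, 0.1625, -0.6], [0, 0, 0, 0.0013, 0, 0.1725, -0.6], [0, 0, 0, 0.0013, 0, 0.175, -0.6], [0, 0, 0, 0.0013, 0, 0.175, -0.6]]]}}

```text
clock: 23.05
position: [0.4588, 0.1901, 0.2633]
ee_rot: [-0.059, 0.998, 0.0, 0.001]
ft_force: [-0.1, 1.2, -2.3]
gripper_width: 0.0309
finger_force: 45.0
```

```bash
python3 - <<'E'
from h import *
a=[cv2.cvtColor(get_image(n),cv2.COLOR_RGB2BGR) for n in("top","side")]
cv2.imwrite("pics/q1.png",cv2.resize(np.hstack([a[0][190:280,155:245],a[1][200:290,235:325]]),None,fx=4.4,fy=4.4,interpolation=2))
E
python3 go.py
```

```text
clk 23.15 pos [0.4588 0.1901 0.2635] j [ 0.27  0.31 -0.4   0.86  0.    0.15] w 0.0306 ff 44.98933553695679 yaw y 96.8 tilt 0.1
```

View pics/q1.png

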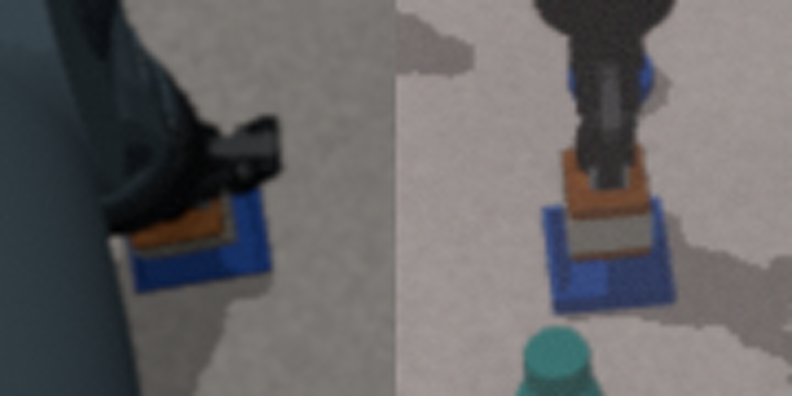

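Both panels show the bottle's edges parallel to the dish's within about 2°, and the bottle centred left to right. Lowering.

In the tool's units: 27 mm / 800 = 0.0338, 26 mm / 800 = 0.0325.

{"fn": "play_rows", "kwargs": {"rows": [[[0, 0, 0, 0, 0, 0.0075, -0.6], [0, 0, 0, 0, 0, 0.0163, -0.6], [0, 0, 0, 0, 0, 0.0225, -0.6], [0, 0, 0, 0, 0, 0.0275, -0.6], [0, 0, 0, 0, 0, 0.03, -0.6], [0, 0, 0, 0, 0, 0.0325, -0.6], [0, 0, 0, 0, 0, 0.0338, -0.6], [0, 0, 0, 0, 0, 0.0338, -0.6]]]}}

```text
clock: 24.15
position: [0.4585, 0.19, 0.2376]
ee_rot: [-0.059, 0.998, -0.0, 0.001]
ft_force: [-4.3, -2.8, 11.8]
gripper_width: 0.0309
finger_force: 46.4
```

In the tool's units: -165 mm / 800 = -0.2063, -120 mm / 800 = -0.15.

{"fn": "play_rows", "kwargs": {"rows": [[[0, 0, 0, 0, 0, 0, 0.0], [0, 0, 0, 0, 0, 0, 0.4], [0, 0, 0, 0, 0, 0, 0.4], [0, 0, 0, 0, 0, 0, 0.4], [0, 0, 0, 0, 0, -0.0125, 0.4], [0, 0, 0, 0, 0, -0.0438, 0.4], [0, 0, 0, 0, 0, -0.0938, 0.4], [0, 0, 0, 0, 0, -0.15, 0.4], [0, 0, 0, 0, 0, -0.2063, 0.3], [0, 0, 0, 0, 0, -0.2063, 0.3]]]}}

```text
clock: 25.4
position: [0.4595, 0.1904, 0.4053]
ee_rot: [-0.059, 0.998, 0.001, 0.004]
ft_force: [1.2, 0.2, -0.9]
gripper_width: 0.0554
finger_force: 0.0
```

```bash
python3 go.py .527 .4015 .40
```

```text
clk 25.4 pos [0.4595 0.1904 0.4053] j [ 0.27  0.21 -0.14  1.21  0.    0.15] w 0.0554 ff 0.0 yaw y 96.8 tilt 0.5
[0.527, 0.4015, 0.4] -> [-91.8 201.7   6.4]
```

In the tool's units: 202 mm / 800 = 0.2525, 100 mm / 800 = 0.125.

{"fn": "play_rows", "kwargs": {"rows": [[[0, 0, 0, -0.0275, 0.0625, 0, 0.2], [0, 0, 0, -0.0563, 0.125, 0, 0.2], [0, 0, 0, -0.085, 0.1875, 0, 0.2], [0, 0, 0, -0.115, 0.2525, 0, 0.2], [0, 0, 0, -0.115, 0.2525, 0, 0.2], [0, 0, 0, -0.115, 0.2525, 0, 0.2], [0, 0, 0, -0.115, 0.2525, 0, 0.2]]]}}

```text
clock: 26.28
position: [0.5255, 0.4001, 0.4011]
ee_rot: [-0.058, 0.998, -0.0, -0.0]
ft_force: [-0.2, 0.4, -0.4]
gripper_width: 0.0513
finger_force: 0.0
```

```bash
python3 go.py .527 .4015 .215
```

```text
clk 26.27 pos [0.5255 0.4001 0.4011] j [ 0.55  0.57  0.37  1.38 -0.    0.44] w 0.0513 ff 0.0 yaw y 96.7 tilt 0.02
[0.527, 0.4015, 0.215] -> [ -1.7   1.2 186.1]
```

In the tool's units: 184 mm / 800 = 0.23, 175 mm / 800 = 0.2188.

{"fn": "play_rows", "kwargs": {"rows": [[[0, 0, 0, -0.0013, 0.0013, 0.05, 0.2], [0, 0, 0, -0.0013, 0.0013, 0.1063, 0.2], [0, 0, 0, -0.0013, 0.0013, 0.1563, 0.2], [0, 0, 0, -0.0013, 0.0013, 0.1938, 0.2], [0, 0, 0, -0.0013, 0.0013, 0.2188, 0.2], [0, 0, 0, -0.0013, 0.0013, 0.23, 0.2], [0, 0, 0, -0.0013, 0.0013, 0.23, 0.2], [0, 0, 0, -0.0013, 0.0013, 0.23, 0.2], [0, 0, 0, -0.0013, 0.0013, 0.23, -0.8], [0, 0, 0, -0.0013, 0.0013, 0.23, -0.8], [0, 0, 0, -0.0013, 0.0013, 0.23, -0.8], [0, 0, 0, -0.0013, 0.0013, 0.23, -0.8]]], "squeeze": 30}}

```text
clock: 27.78
position: [0.5271, 0.4028, 0.2177]
ee_rot: [-0.059, 0.998, 0.0, 0.001]
ft_force: [-0.9, -0.1, 5.6]
gripper_width: 0.0229
finger_force: 29.4
```

{"fn": "play_rows", "kwargs": {"rows": [[[0, 0, 0, 0, 0, -0.01, -0.8], [0, 0, 0, 0, 0, -0.035, -0.8], [0, 0, 0, 0, 0, -0.0688, -0.8], [0, 0, 0, 0, 0, -0.1063, -0.8], [0, 0, 0, 0, 0, -0.15, -0.8], [0, 0, 0, 0, 0, -0.1938, -0.8], [0, 0, 0, 0, 0, -0.2225, -0.8], [0, 0, 0, 0, 0, -0.2313, -0.8]]]}}

```text
clock: 28.78
position: [0.5268, 0.4027, 0.4033]
ee_rot: [-0.059, 0.998, 0.001, 0.001]
ft_force: [0.2, -0.8, -0.3]
gripper_width: 0.0232
finger_force: 29.5
```

```bash
python3 go.py .467 .0455 .40
```

```text
clk 28.77 pos [0.5268 0.4027 0.4033] j [0.56 0.57 0.38 1.38 0.   0.44] w 0.0232 ff 29.468125104904175 yaw y 96.8 tilt 0.14
[0.467, 0.0455, 0.4] -> [ 101.6 -347.7    2.7]
```

In the tool's units: -348 mm / 800 = -0.435, 101 mm / 800 = 0.1263.

{"fn": "play_rows", "kwargs": {"rows": [[[0, 0, 0, 0.0063, -0.0213, 0, -0.8], [0, 0, 0, 0.02, -0.0688, 0, -0.8], [0, 0, 0, 0.0363, -0.125, 0, -0.8], [0, 0, 0, 0.055, -0.1875, 0, -0.8], [0, 0, 0, 0.0738, -0.25, 0, -0.8], [0, 0, 0, 0.0913, -0.3125, 0, -0.8], [0, 0, 0, 0.11, -0.375, 0, -0.8], [0, 0, 0, 0.1213, -0.415, 0, -0.8], [0, 0, 0, 0.1263, -0.4325, 0, -0.8], [0, 0, 0, 0.1275, -0.435, 0, -0.8], [0, 0, 0, 0.1275, -0.435, 0, -0.8], [0, 0, 0, 0.1275, -0.435, 0, -0.8]]]}}

```text
clock: 30.28
position: [0.4666, 0.0459, 0.4016]
ee_rot: [-0.06, 0.998, 0.0, -0.0]
ft_force: [-0.8, 0.5, -0.1]
gripper_width: 0.0229
finger_force: 29.6
```

```bash
python3 go.py .467 .0455 .2217
```

```text
clk 30.27 pos [0.4666 0.0459 0.4016] j [-0.04  0.16 -0.21  1.19  0.   -0.16] w 0.0229 ff 29.57675725221634 yaw y 96.9 tilt 0.02
[0.467, 0.0455, 0.2217] -> [ -0.4  -0.5 179.9]
```

In the tool's units: 178 mm / 800 = 0.2225, 177 mm / 800 = 0.2213.

{"fn": "play_rows", "kwargs": {"rows": [[[0, 0, 0, 0, 0, 0.0275, -0.8], [0, 0, 0, 0, 0, 0.0725, -0.8], [0, 0, 0, 0, 0, 0.1188, -0.8], [0, 0, 0, 0, 0, 0.1625, -0.8], [0, 0, 0, 0, 0, 0.19, -0.8], [0, 0, 0, 0, 0, 0.2075, -0.8], [0, 0, 0, 0, 0, 0.215, -0.8], [0, 0, 0, 0, 0, 0.2188, -0.8], [0, 0, 0, 0, 0, 0.2213, -0.8], [0, 0, 0, 0, 0, 0.2225, -0.8], [0, 0, 0, 0, 0, 0.2225, -0.8]]]}}

```text
clock: 31.65
position: [0.4666, 0.0449, 0.224]
ee_rot: [-0.059, 0.998, 0.0, 0.0]
ft_force: [-0.6, 0.1, -0.4]
gripper_width: 0.0228
finger_force: 29.6
```

```bash
python3 - <<'E'
from h import *
a=[cv2.cvtColor(get_image(n),cv2.COLOR_RGB2BGR) for n in("top","side")]
cv2.imwrite("pics/s1.png",cv2.resize(np.hstack([a[0][190:280,220:310],a[1][160:250,235:325]]),None,fx=4.4,fy=4.4,interpolation=2))
E
python3 go.py
```

```text
clk 31.75 pos [0.4665 0.0449 0.2239] j [-0.04  0.31 -0.52  0.74  0.   -0.16] w 0.0229 ff 29.582077860832214 yaw y 96.8 tilt 0.03
```

View pics/s1.png

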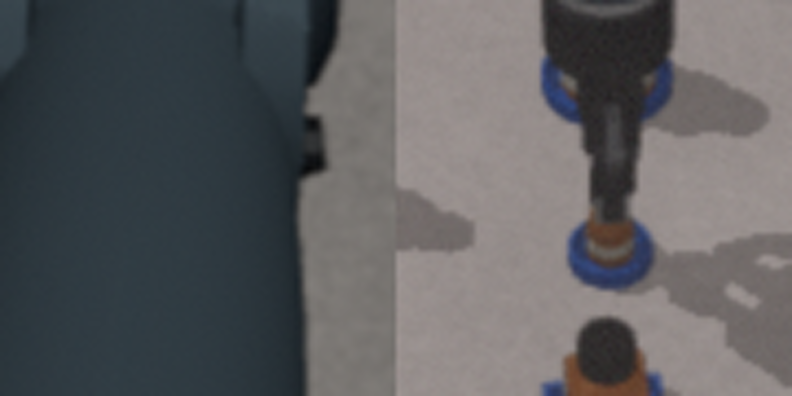

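The small bottle is centred in its dish at about (610,250) in the side panel. Setting it down.

In the tool's units: 3 mm / 800 = 0.0038, 2 mm / 800 = 0.0025.

{"fn": "play_rows", "kwargs": {"rows": [[[0, 0, 0, 0, 0, 0.0013, -0.8], [0, 0, 0, 0, 0, 0.0025, -0.8], [0, 0, 0, 0, 0, 0.0038, -0.8], [0, 0, 0, 0, 0, 0.0038, -0.8]]]}}

```text
clock: 32.25
position: [0.4668, 0.0449, 0.2216]
ee_rot: [-0.059, 0.998, -0.0, 0.001]
ft_force: [-1.4, -0.5, 7.5]
gripper_width: 0.0227
finger_force: 30.3
```

Release and go up, then back off left to clear the view.

In the tool's units: -180 mm / 800 = -0.225, -125 mm / 800 = -0.1563.

{"fn": "play_rows", "kwargs": {"rows": [[[0, 0, 0, 0, 0, 0, -0.2], [0, 0, 0, 0, 0, 0, 0.2], [0, 0, 0, 0, 0, 0, 0.2], [0, 0, 0, 0, 0, 0, 0.2], [0, 0, 0, 0, 0, -0.0125, 0.2], [0, 0, 0, 0, 0, -0.0438, 0.2], [0, 0, 0, 0, 0, -0.0938, 0.2], [0, 0, 0, 0, 0, -0.1563, 0.2], [0, 0, 0, 0, 0, -0.225, 0.2], [0, 0, 0, 0, 0, -0.225, 0.2]]]}}

```text
clock: 33.5
position: [0.468, 0.0449, 0.406]
ee_rot: [-0.059, 0.998, -0.0, 0.005]
ft_force: [0.2, -0.8, -0.8]
gripper_width: 0.0512
finger_force: 0.0
```

```bash
python3 go.py .25 .50 .40
```

```text
clk 33.5 pos [0.468  0.0449 0.406 ] j [-0.04  0.16 -0.21  1.19  0.   -0.16] w 0.0512 ff 0.0 yaw y 96.8 tilt 0.59
[0.25, 0.5, 0.4] -> [162.8 477.7   3.7]
```

In the tool's units: 475 mm / 800 = 0.5938, 450 mm / 800 = 0.5625.

{"fn": "play_rows", "kwargs": {"rows": [[[0, 0, 0, 0.0213, 0.0625, 0, 0.2], [0, 0, 0, 0.0425, 0.125, 0, 0.2], [0, 0, 0, 0.0638, 0.1875, 0, 0.2], [0, 0, 0, 0.085, 0.25, 0, 0.2], [0, 0, 0, 0.1063, 0.3125, 0, 0.2], [0, 0, 0, 0.1275, 0.375, 0, 0.2], [0, 0, 0, 0.1488, 0.4375, 0, 0.2], [0, 0, 0, 0.17, 0.5, 0, 0.2], [0, 0, 0, 0.1913, 0.5625, 0, 0.2], [0, 0, 0, 0.2, 0.5938, 0, 0.2], [0, 0, 0, 0.2, 0.5938, 0, 0.2], [0, 0, 0, 0.2, 0.5938, 0, 0.2]]]}}

```text
clock: 35.0
position: [0.2516, 0.497, 0.4002]
ee_rot: [-0.059, 0.998, -0.001, -0.0]
ft_force: [0.1, -0.8, -0.1]
gripper_width: 0.0511
finger_force: 0.0
```

```bash
python3 - <<'E'
from m import *
I={n:get_image(n) for n in C}
for n in C: cv2.imwrite(f"pics/{n}9.png",I[n][:,:,::-1])
c=lambda n,u,w=45: I[n][u[1]-w:u[1]+w,u[0]-w:u[0]+w,::-1]
cv2.imwrite("pics/end.png",cv2.resize(np.vstack([np.hstack([c(n,D[k][i]) for k in D]) for i,n in enumerate(("top","side"))]),None,fx=2.2,fy=2.2,interpolation=2))
h=dict(small=.062,square=.077,medium=.082,large=.097)
for k,d in dict(small=(.467,.0455),square=(.459,.190),medium=(.5025,-.424),large=(.4805,-.118)).items():
    g=[]
    for n in C:
        c0=C[n];p=c0["R"]@np.array([*d,h[k]])+c0["t"];g.append((c0["fx"]*p[0]/p[2]+c0["cx"],c0["fy"]*p[1]/p[2]+c0["cy"]))
    r=[ctr(I[n],"cap",n,u) for n,u in zip(C,g)]
    print(k,[None if q is None else plane(n,q[0],h[k]).round(4) for n,q in zip(C,r)], None if None in r else tri(r[0][0],r[1][0])[0].round(4),"dish",d)
E
```

```text
small [array([0.4631, 0.0447, 0.062 ]), array([0.4681, 0.048 , 0.062 ])] [0.466  0.0447 0.0583] dish (0.467, 0.0455)
square [array([0.4589, 0.191 , 0.077 ]), array([0.46 , 0.192, 0.077])] [0.4596 0.1911 0.0758] dish (0.459, 0.19)
medium [array([ 0.4998, -0.4236,  0.082 ]), array([ 0.5012, -0.4237,  0.082 ])] [ 0.5005 -0.4238  0.0817] dish (0.5025, -0.424)
large [array([ 0.4791, -0.1186,  0.097 ]), array([ 0.4802, -0.1158,  0.097 ])] [ 0.48   -0.119   0.0943] dish (0.4805, -0.118)
```

View pics/end.png

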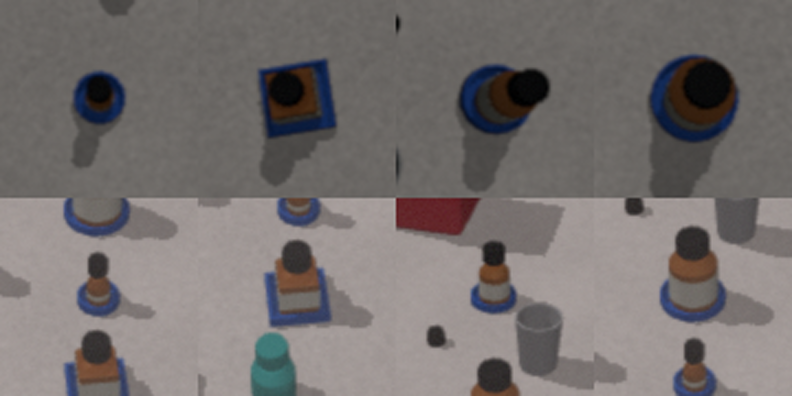

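All four bottles stand upright and centred in their dishes: cap offsets are 4 mm or less, and cap heights are about 4 mm above the bench-standing values. The arm is clear, so I'm handing in.

```bash
python3 -c "
from plant import *
print(job_done())"
```

```text
the job is handed in; nothing more can be done
None
```

All four amber bottles are standing upright and released in their matching dishes, within about 4 mm of each dish's centre by the last camera check; the white bottle and beaker were not touched, and the job is handed in at about 35 s with no verdict shown.

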